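# Find the full button tin by its weight and hold it up

## Task

Three identical shut button tins stand on the counter: one is full, two are nearly empty. Lift them to feel which one is the heaviest, stand the two light ones upright and fully down in wells of the wooden refill rack (any two wells) so that they can go back for filling, and finish holding the full tin upright and still in the gripper, some 20 cm above the counter, ready to hand over: do not put it down or let go. Never tip a tin over, and do not disturb the other things on the counter.

Things in the scene. Friction and masses are not known exactly. Their poses are not given: they have to be found in the camera images.
- tin_a: one of three closed round tins that look exactly alike: dark metal body, pale metal lid (does not open), 58 mm in diameter, 73 mm high, stiff; origin: centre of its underside, z up. Stands on the counter. One tin is full, 0.45 to 0.60 kg in all; the other two are nearly empty, 0.14 to 0.20 kg each. Only weight tells which is which; which one is full is drawn anew each time
- tin_b: one of three closed round tins that look exactly alike: dark metal body, pale metal lid (does not open), 58 mm in diameter, 73 mm high, stiff; origin: centre of its underside, z up. Stands on the counter. One tin is full, 0.45 to 0.60 kg in all; the other two are nearly empty, 0.14 to 0.20 kg each. Only weight tells which is which; which one is full is drawn anew each time
- tin_c: one of three closed round tins that look exactly alike: dark metal body, pale metal lid (does not open), 58 mm in diameter, 73 mm high, stiff; origin: centre of its underside, z up. Stands on the counter. One tin is full, 0.45 to 0.60 kg in all; the other two are nearly empty, 0.14 to 0.20 kg each. Only weight tells which is which; which one is full is drawn anew each time
- rack: refill rack: fixed wooden block 218 mm long (its x), 84 mm wide (y), top 32 mm above the counter, with three round wells in a row at x = -70, 0, +70 mm, each 62 mm wide, 20 mm deep, 2 mm chamfer: a tin fits with 2 mm all round, its underside then 12 mm above the counter. Origin: centre of its underside; x points roughly away from the robot
- well_near (a point): centre of the floor of the rack's well nearest the robot, 12 mm above the counter
- well_middle (a point): centre of the floor of the rack's middle well, 12 mm above the counter
- well_far (a point): centre of the floor of the rack's well farthest from the robot, 12 mm above the counter
- spool_dark: bystander: a spool of black thread, upright, 28 mm wide, 42 mm high, loose; origin: centre of its underside
- spool_white: bystander: a spool of white thread, upright, 28 mm wide, 42 mm high, loose; origin: centre of its underside
- wooden_peg: bystander: a wooden clothes peg lying down, 15x72x12 mm, loose; origin: centre of its underside
- ticket_printer: bystander: grey ticket printer 180x132 mm, 122 mm high, fixed; carry things over it with room to spare. Origin: centre of its underside

How it is judged:
By the outcome, as a careful person would: the job done as asked, in the order asked, and still so for the second after the job is handed in, while the arm keeps its last pose, push and grip.
It also fails if it takes over 72 s, if anything falls off the work surface, if the arm or the gripper's body presses on something with over 40 N, if the wrist force passes 120 N, or if a joint passes its speed limit or range.

## Robot

A 6-joint arm with a two-finger parallel gripper is mounted at the origin on the work surface; the furniture and walls round the work are solid. World frame = base frame: x ahead of the robot, y to its left, z up, the work surface at z = 0. Lengths are in mm, angles in rad, forces in N, time in s.
With the tool pointing down it reaches from about 350 to 775 mm from the base axis. Payload 7.3 kg.
Tool frame: the origin (TCP) lies on the mounting face of the last link; the fingertips stand 178 mm ahead of it and the grasp point (between the pads) lies 159 mm ahead of it; z points along the fingers, y is the line along which they close (so a half turn about z gives the same grasp; the last joint's range is limited). The gripper opens to 92 mm and grips with 3 to 60 N. Pads are 19 mm wide; open, the fingers measure 130 mm over their backs; the gripper's body (75 mm by 190 mm) begins 47 mm behind the grasp point.
Start: joints at [-1.404, 0.342, 1.524, -0, 1.275, -0.146], TCP at [161.575, -499.521, 404.741] pointing down, gripper open.
Joint ranges: [-2.53, 2.53], [-0.77, 2.02], [0.04, 2.7], [-1, 4.14], [0.28, 2.66], [-3.11, 3.11]. Speed limits (rad/s): [2.57, 2.57, 3.14, 3.14, 3.14, 3.14].

## Interface

Orientations are given as [roll, pitch, yaw] about the fixed x, y, z axes, in that order (R = Rz(yaw) Ry(pitch) Rx(roll)).
In Python, from plant import bot gives the robot as it stands.
- The arm moves only by the shell command python3 shift.py FILE, which reads ROWS from the file FILE. ROWS is a JSON list of rows, 1 to 5 of them, each of 5 numbers: the finger opening in mm, then dx, dy, dz in units of 25 mm, then a turn about the tool's z in units of 0.1 rad; each row is the pose to reach, as a shift and turn from the pose commanded when the command began, along the tool's axes at that moment; what a row does not reach only later rows make up. A row lasts 1/8 s, in which the tool goes at most 62.5 mm and 0.188 rad, less where a joint would pass 70% of its speed; a pose out of reach is approached as far as the arm can. The fingers move at their own pace and stop on an object; the grip force is fixed at half the most. Time passes only in rows, so rows that do not move let the fingers close. It prints the time, the measured TCP pose, the force, the opening and the grip force at its end. Input that does not fit is refused with a message, and nothing moves.
- bot.get_obs(): the state, without advancing time (a new reading comes with each control period).
- bot.capture(name): name is "scene" or "top" or "wrist"; returns a dict with "color" (384x512x3 uint8, red, green, blue), "K" (3x3 intrinsics, pixels), "k1" (the pictures are not rectified: a ray, as slopes to the right and down, at radius r is drawn at 1 + k1 r^2 times it, then the intrinsics apply), "R" (3x3) and "t" (3): a world point X has camera coordinates R X + t. Camera axes: x right, y down, z forward; pixel columns grow to the right and rows downward; lengths in mm; the calibration is good to about 2 mm. A picture is of the moment at which its call begins. There is no depth.
- bot.close_job(): hands the job in; it is judged then, once.
The state is a dict: "time": time; "joint_positions": joint angles; "dq": joint speeds; "tau": joint torques, N m; "tool_pos": TCP position; "tcp_rot": TCP orientation; "contact_force": force on the tool from outside, world axes, zero at the start; "moment": the same for the moment, N m; "grip_width": finger opening in mm; "finger_force": force on a finger pad.
Only numpy, scipy, OpenCV 4.12 (cv2) and the standard library are available. Lean on these libraries where they do the work, as an engineer would, in place of code of your own. Each camera call takes 0.05 s, during which the arm holds its last target. There are 200 camera calls.

## Working session

There is one attempt and no reset: what is moved stays moved. The work goes in short steps, Python scripts to look and compute and a shell command to move; the robot and the scene stay as the last step left them, time stands still between calls to the robot, and variables do not carry over. Pictures are saved under pics/ and viewed, at most 12 in all, crops included, and the job is handed in when it is done.

```bash
ls; mkdir -p pics
python3 - <<'E'
from plant import bot
import cv2,numpy as np
o=bot.get_obs();print(o)
for n in("scene","top"):
    c=bot.capture(n);cv2.imwrite(f"pics/{n}0.png",c["color"][:,:,::-1])
    print(n,c["K"],c["k1"],c["R"],c["t"])
E
```

```text
pics
plant.py
shift.py
{'time': 0.0, 'joint_positions': array([-1.40395114e+00,  3.42701813e-01,  1.52498899e+00,  2.06591803e-05,
        1.27536965e+00, -1.46002382e-01]), 'dq': array([-1.62229954e-03,  1.88105816e-04, -1.27918403e-03,  8.46322758e-04,
       -1.46206077e-04,  3.70643862e-05]), 'tau': array([ 2.86857801e-03, -4.31238019e+01, -2.44221675e+01,  7.20128207e-02,
        5.58935059e-02, -1.22473562e-04]), 'tool_pos': array([ 161.58026733, -499.3836479 ,  404.06538977]), 'tcp_rot': array([-3.14014334e+00, -2.33087169e-04,  3.12841373e-01]), 'contact_force': array([-0.32294447,  1.41198185,  0.88017607]), 'moment': array([-0.02724252,  0.02571384,  0.05192235]), 'finger_force': 0.0, 'grip_width': 91.78425054040518}
scene [[380.16429762   0.         256.80387356]
 [  0.         380.16429762 185.81939073]
 [  0.           0.           1.        ]] 0.0086875563590412 [[-0.78812745 -0.61524386  0.01816911]
 [-0.39017038  0.47654248 -0.78782887]
 [ 0.47604852 -0.62799861 -0.61562614]] [388.07349365 196.60194241 660.68746738]
top [[401.0934453    0.         252.01323814]
 [  0.         401.0934453  194.57463985]
 [  0.           0.           1.        ]] -0.09252446640078155 [[ 0.02378533 -0.99960657  0.01486509]
 [-0.98949042 -0.0256608  -0.1423033 ]
 [ 0.14262876 -0.01132413 -0.98971147]] [   8.93363325  473.83344298 1013.07148307]
```

View pics/scene0.png

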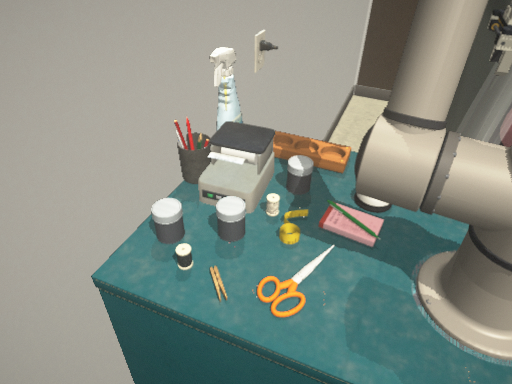

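View pics/top0.png

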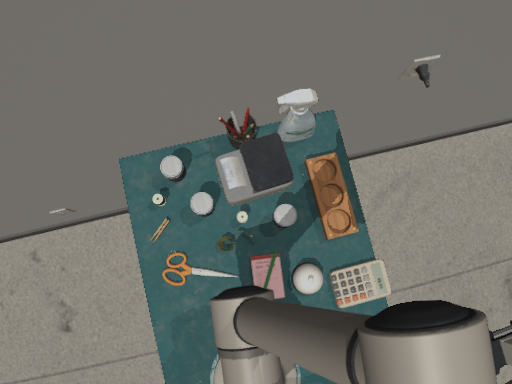

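The scene view shows tins at about (168,220), (231,218) and (300,175); in the top view they are at (172,167), (202,204) and (285,215). The rack is at (331,195) in the top view with wells at (323,170), (331,195) and (339,220), and the printer is at (255,168). I'll enlarge the top view around these.

```bash
cat > h.py <<'E'
import numpy as np,cv2
from plant import bot
def ray(c,px):
    K=c["K"];p=np.array([(px[0]-K[0,2])/K[0,0],(px[1]-K[1,2])/K[1,1]])
    u=cv2.undistortPoints(np.array([[px]],float),K,np.array([c["k1"],0,0,0.])).ravel()
    R=c["R"];return -R.T@c["t"],R.T@np.array([u[0],u[1],1])
def onz(c,px,z):
    o,d=ray(c,px);return o+d*(z-o[2])/d[2]
def cross(c1,p1,c2,p2):
    o1,d1=ray(c1,p1);o2,d2=ray(c2,p2)
    s=np.linalg.lstsq(np.c_[d1,-d2],o2-o1,rcond=None)[0]
    a,b=o1+s[0]*d1,o2+s[1]*d2;return (a+b)/2,np.linalg.norm(a-b)
def proj(c,X):
    return cv2.projectPoints(np.array([X],float),cv2.Rodrigues(c["R"])[0],c["t"],c["K"],np.array([c["k1"],0,0,0.]))[0].ravel()
E
python3 - <<'E'
from h import *
s=bot.capture("scene");t=bot.capture("top")
for n,a,b in(("A",(168,207),(171.5,166)),("B",(231,205),(201.5,203)),("C",(300,164),(285,214))):
    print(n,cross(s,a,t,b),onz(t,b,73))
for b in((323,170),(331,195),(339,220)):print(onz(t,b,32))
im=cv2.resize(t["color"][120:260,140:370,::-1],None,fx=3.4,fy=3.4,interpolation=cv2.INTER_CUBIC)
im2=cv2.resize(s["color"][120:280,140:360,::-1],None,fx=3.5,fy=3.5,interpolation=cv2.INTER_CUBIC)
cv2.imwrite("pics/tz.png",im);cv2.imwrite("pics/sz.png",im2)
E
```

```text
A (array([535.10327967, 226.81008045,  70.56085039]), np.float64(3.1574621439713373)) [535.83599463 227.39900308  73.        ]
B (array([443.06656658, 146.96083528,  72.02889956]), np.float64(0.6976490869216891)) [443.2424035  147.04869634  73.        ]
C (array([420.76269818, -63.60126774,  65.56955448]), np.float64(1.9865673340407826)) [420.92333951 -62.43440228  73.        ]
[ 544.47987638 -166.08925968   32.        ]
[ 477.986358   -187.15527472   32.        ]
[ 412.54722091 -208.05589216   32.        ]
```

View pics/tz.png

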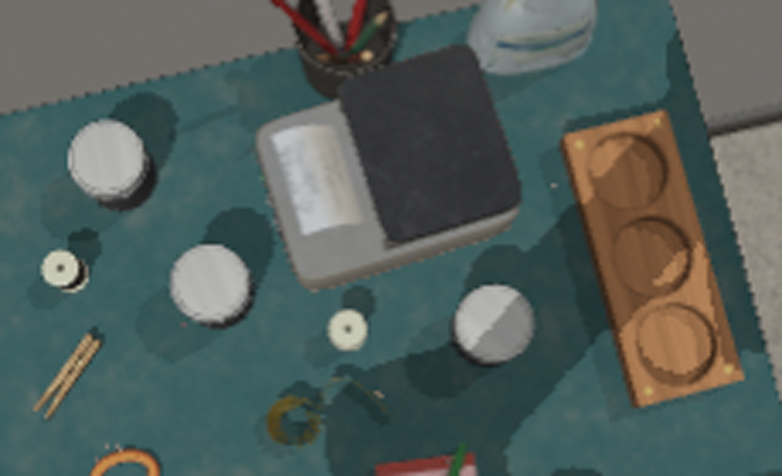

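View pics/sz.png

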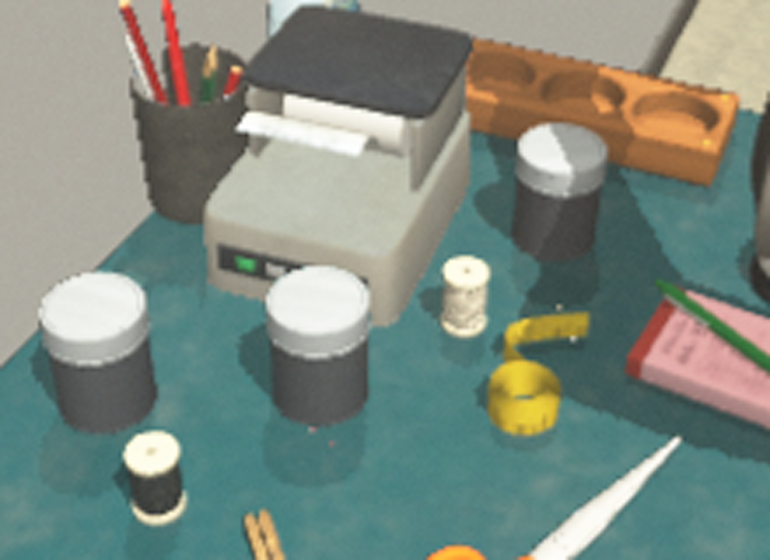

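Enlarged views: lid centres at tz (107,160), (211,282), (493,323) and sz (94,307), (318,298), (561,158). Rack top corners at tz (562,132), (667,110), (744,380), (637,407). The printer's black top spans (340,90) to (521,205), and the white spool is at (348,330).

Run:
```python
from h import *
s=bot.capture("scene");t=bot.capture("top")
T=lambda x,y:((x+.5)/3.4-.5+140,(y+.5)/3.4-.5+120)
S=lambda x,y:((x+.5)/3.5-.5+140,(y+.5)/3.5-.5+120)
np.set_printoptions(precision=1,suppress=True)
for n,a,b in(("A",(94,307),(107,160)),("B",(318,298),(211,282)),("C",(561,158),(493,323))):
    print(n,*cross(s,S(*a),t,T(*b)),onz(t,T(*b),73))
print("rack near-right corner 2view",cross(s,S(738,97),t,T(637,407)),cross(s,S(712,183),t,T(637,407)))
R=np.array([onz(t,T(*p),32)[:2] for p in((562,132),(667,110),(744,380),(637,407))])
print(R,R.mean(0)); d=(R[0]+R[1]-R[2]-R[3])/2;print(np.hypot(*d),np.arctan2(d[1],d[0]))
print("wells rim",[onz(t,T(*p),32) for p in((629,171),(651,257),(675,344))])
print("printer",[onz(t,T(*p),122)[:2] for p in((340,90),(468,45),(521,205),(390,243))],[onz(t,T(*p),60)[:2] for p in((260,132),(312,285))])
print("sprite",onz(t,T(535,30),100),"spoolW",onz(t,T(347,329),42),"spoolD",onz(t,T(61,268),42))
w=bot.capture("wrist");cv2.imwrite("pics/w0.png",w["color"][:,:,::-1]);print(w["R"],w["t"],-w["R"].T@w["t"],w["K"])
```

```text
A [534.5 228.8  70.9] 0.25619545867150606 [534.  228.3  73. ]
B [444.3 146.7  71.6] 0.2702177594060624 [444.3 146.6  73. ]
C [419.6 -62.6  64.3] 1.043909450668972 [419.3 -61.6  73. ]
rack near-right corner 2view (array([ 355.4, -167.3,   86.2]), np.float64(9.211999827637898)) (array([ 362.6, -182.1,    3.7]), np.float64(0.0012405461633386448))
[[ 574.4 -117.8]
 [ 594.7 -200.9]
 [ 383.8 -259.4]
 [ 361.5 -176.4]] [ 478.6 -188.6]
219.796633701311 0.2695947209909633
wells rim [array([ 544.8, -170.5,   32. ]), array([ 477.4, -187.5,   32. ]), array([ 410.3, -205.9,   32. ])]
printer [array([579. ,  54.6]), array([615.1, -36.6]), array([498.9, -75.8]), array([469.3,  16.3])] [array([561.3, 115.8]), array([445.6,  72.7])]
sprite [634.9 -87.7 100. ] spoolW [414.9  45.9  42. ] spoolD [455.8 265.1  42. ]
[[ 0.3 -1.  -0. ]
 [-0.9 -0.3  0.3]
 [-0.2 -0.1 -1. ]] [-525.3  -32.4  389.2] [ 226.4 -478.9  384.6] [[307.6   0.  256.2]
 [  0.  307.6 194. ]
 [  0.    0.    1. ]]
```
Corner mapping: sz (738,97) is the near-left...? (738,97) is a near corner on y-side... whatever. Scene camera looking: camera at position: -R^T t. In scene, rack right corner (738,97) may be near-right (tz 744,380). (712,183) is bottom near-left corner (z=0): gives 3.7 ok. And top near-left would be (715,~150). Fine; heights will be checked by wrist cameras.

The rows are not in the units I measure in: shifts go in units of 25 mm and turns go in units of 0.1 rad. I convert before sending: 40 mm is 1.6, 190 mm is 7.6, 0.04 rad is 0.4.

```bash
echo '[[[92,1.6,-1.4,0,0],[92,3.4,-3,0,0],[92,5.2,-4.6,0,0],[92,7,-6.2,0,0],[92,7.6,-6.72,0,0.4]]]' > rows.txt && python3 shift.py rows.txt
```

```text
refused: ROWS must be a list of rows, each a list of 5 numbers. Nothing was moved.
```

The error is about the shape of the input: a list of rows, each a list of 5 numbers. Fixing that and sending the same move.

```bash
echo '[[92,1.6,-1.4,0,0],[92,3.4,-3,0,0],[92,5.2,-4.6,0,0],[92,7,-6.2,0,0],[92,7.6,-6.72,0,0.4]]' > rows.txt && python3 shift.py rows.txt; echo '[[92,1.8,-1.4,0,0],[92,3.6,-2.8,0.4,0],[92,5.2,-4.4,0.8,0],[92,6.4,-5.6,1.2,0],[92,6.4,-5.6,1.2,0]]' > rows.txt && python3 shift.py rows.txt
python3 - <<'E'
from h import *
o=bot.get_obs();print(o["time"],o["tool_pos"],o["tcp_rot"],o["contact_force"])
w=bot.capture("wrist");cv2.imwrite("pics/w1.png",w["color"][:,:,::-1])
p=o["tool_pos"];print(onz(w,(256,194),73),proj(w,(419.5,-62,73)),proj(w,(411,-207,32)))
E
```

```text
time: 0.98
tool_pos: [291.5, -278.5, 405.0]
tcp_rot: [-3.142, -0.0, 0.275]
contact_force: [-0.1, -0.4, 0.4]
grip_width: 91.7
finger_force: 0.0
time: 1.6
tool_pos: [407.6, -101.1, 374.1]
tcp_rot: [-3.14, 0.001, 0.277]
contact_force: [0.3, -0.2, 0.3]
grip_width: 91.6
finger_force: 0.0
1.6 [ 407.62428408 -101.0708606   374.10471055] [-3.14049723e+00  8.56394642e-04  2.77401370e-01] [ 0.26195138 -0.21619984  0.25400763]
[ 401.78052201 -102.69393046   73.        ] [218.89156264 164.42391821] [349.8418984  201.97814043]
```

View pics/w1.png

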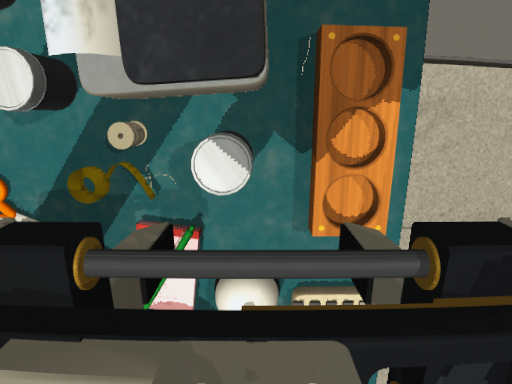

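Wrist picture: C's lid centre is about (221.5,164). The rack's well rims are centred near (361,68), (356,136) and (351,200), and its top corners at (321,25), (407,27), (384,237), (311,235). The gripper body lies along the closing axis.

Run:
```python
from h import *
np.set_printoptions(precision=1,suppress=True)
w=bot.capture("wrist");t=bot.capture("top")
T=lambda x,y:((x+.5)/3.4-.5+140,(y+.5)/3.4-.5+120)
hsv=cv2.cvtColor(w["color"],cv2.COLOR_RGB2HSV)
m=((hsv[...,1]<60)&(hsv[...,2]>90)).astype(np.uint8);m[:,:180]=0;m[:120]=0;m[205:]=0;m[:,265:]=0
c=max(cv2.findContours(m,0,1)[0],key=cv2.contourArea);(x,y),r=cv2.minEnclosingCircle(c);print(x,y,r,cv2.fitEllipse(c))
print("C",cross(w,(x,y),t,T(493,323)),onz(w,(x,y),73),onz(w,(221.5,164),73))
for a,b in(((361,68),(629,171)),((356,136),(651,257)),((351,200),(675,344))):print("well",*cross(w,a,t,T(*b)),onz(w,a,32))
R=[]
for a,b in(((321,25),(562,132)),((407,27),(667,110)),((384,237),(744,380)),((311,235),(637,407))):
    print("corner",*cross(w,a,t,T(*b)),onz(w,a,32));R.append(onz(w,a,32)[:2])
R=np.array(R);d=(R[0]+R[1]-R[2]-R[3])/2;print(R.mean(0),np.hypot(*d),np.arctan2(d[1],d[0]))
```

```text
219.65469360351562 163.38949584960938 31.261350631713867 ((219.3355255126953, 163.9558563232422), (59.55253982543945, 61.4968376159668), 130.53024291992188)
C (array([419.5, -62.8,  66.4]), np.float64(1.4788233698684397)) [420.4 -63.9  73. ] [420.3 -65.7  73. ]
well [ 540.  -166.4   53.1] 0.604928873659751 [ 544.3 -172.2   32. ]
well [ 478.5 -188.7   32.6] 3.486497963581494 [ 479.7 -190.2   32. ]
well [ 411.6 -208.3   29.4] 4.088485026118729 [ 413.  -209.2   32. ]
corner [ 592.2 -129.   -40.4] 1.5709321313667097 [ 570.6 -121.4   32. ]
corner [ 592.  -199.8   39.5] 1.766721914518132 [ 594.1 -203.1   32. ]
corner [ 383.7 -258.1   37.6] 0.5072435123903709 [ 382.2 -261.3   32. ]
corner [ 361.9 -178.    32.5] 3.374001063825967 [ 362.1 -179.8   32. ]
[ 477.3 -191.4] 218.19779182380856 0.27076321392647884
```

To row units: 163 mm is 6.52, 22 mm is 0.88.

```bash
echo '[[92,0.88,-1.32,0,0],[92,0.88,-1.32,1.6,0],[92,0.88,-1.32,3.6,0],[92,0.88,-1.32,5.6,0],[92,0.88,-1.32,6.52,0]]' > rows.txt && python3 shift.py rows.txt; echo '[[92,0,0,0,0],[40,0,0,0,0],[40,0,0,0,0],[40,0,0,0,0],[40,0,0,0,0]]' > rows.txt && python3 shift.py rows.txt; echo '[[40,0,0,0,0],[40,0,0,-0.4,0],[40,0,0,-1.2,0],[40,0,0,-2.4,0],[40,0,0,-2.4,0]]' > rows.txt && python3 shift.py rows.txt; echo '[[40,0,0,0,0],[40,0,0,0,0],[40,0,0,0,0]]' > rows.txt && python3 shift.py rows.txt
python3 - <<'E'
from h import *
o=bot.get_obs();print(o["tau"],o["joint_positions"],o["moment"])
E
```

```text
time: 2.38
tool_pos: [418.4, -66.8, 209.9]
tcp_rot: [-3.14, 0.002, 0.27]
contact_force: [-1.0, -0.1, 0.8]
grip_width: 91.8
finger_force: 0.0
time: 3.0
tool_pos: [419.4, -65.5, 212.2]
tcp_rot: [3.141, -0.001, 0.273]
contact_force: [-0.3, -0.2, 4.6]
grip_width: 56.5
finger_force: 30.1
time: 3.62
tool_pos: [419.9, -65.7, 273.5]
tcp_rot: [3.139, -0.004, 0.273]
contact_force: [1.5, -0.5, -1.5]
grip_width: 57.0
finger_force: 30.0
time: 4.0
tool_pos: [419.1, -65.5, 271.0]
tcp_rot: [-3.141, 0.001, 0.273]
contact_force: [-0.2, 0.2, -1.9]
grip_width: 57.0
finger_force: 30.0
[ 1.01001182e-02 -3.66301060e+01 -1.78749204e+01  5.63125033e-02
 -3.80683795e-02 -2.45870087e-04] [-3.36164796e-01  3.37456396e-01  1.97003261e+00 -1.26979035e-04
  8.35714422e-01  9.61920859e-01] [ 0.03307483 -0.03158869 -0.00706614]
```

```bash
echo '[[40,-0.6,1.8,-0.4,0],[40,-1.28,3.6,-0.4,0],[40,-1.88,5.4,-0.4,0],[40,-1.88,5.42,0,0],[40,-1.88,5.42,0,0]]' > rows.txt && python3 shift.py rows.txt; echo '[[40,0,0,0,0],[40,0,0,0,0],[40,0,0,0,0]]' > rows.txt && python3 shift.py rows.txt;python3 - <<'E'
from h import *
o=bot.get_obs();print(o["tool_pos"],o["tcp_rot"],o["contact_force"])
w=bot.capture("wrist");cv2.imwrite("pics/w2.png",w["color"][:,:,::-1])
s=bot.capture("scene");cv2.imwrite("pics/s2.png",s["color"][:,:,::-1])
for x in((410.7,-208.6,32),(478.2,-189.8,32),(545.7,-171,32)):print(proj(w,x))
E
```

```text
time: 4.62
tool_pos: [410.0, -208.3, 270.5]
tcp_rot: [-3.139, 0.002, 0.272]
contact_force: [-0.8, 0.2, -1.3]
grip_width: 57.0
finger_force: 30.0
time: 5.0
tool_pos: [410.8, -208.2, 272.0]
tcp_rot: [3.141, -0.0, 0.274]
contact_force: [0.7, -0.4, -1.6]
grip_width: 57.0
finger_force: 30.0
[ 410.75497785 -208.18786557  271.9522315 ] [ 3.14119312e+00 -2.56015383e-04  2.73877758e-01] [ 0.70398647 -0.38294571 -1.58900096]
[255.9676713  207.50240914]
[256.28891806 110.8367524 ]
[256.65836062   0.7783088 ]
```

View pics/w2.png

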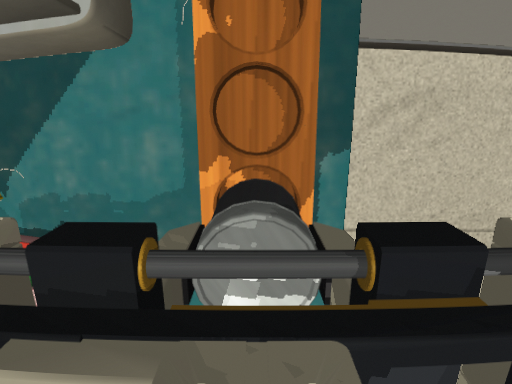

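The middle well's rim is centred at (256,109.5), close to the predicted (256.3,110.8). The held lid is centred near column 258.5, so the camera reads about 1 mm towards tool +y. I'll shift 1 mm and lower.

To row units: -1 mm is -0.04, 32 mm is 1.28.

```bash
echo '[[40,0.02,-0.04,0,0],[40,0.02,-0.04,0.6,0],[40,0.02,-0.04,1,0],[40,0.02,-0.04,1.28,0],[40,0.02,-0.04,1.28,0]]' > rows.txt && python3 shift.py rows.txt; echo '[[40,0,0,0.08,0],[40,0,0,0.16,0],[40,0,0,0.24,0],[40,0,0,0.24,0]]' > rows.txt && python3 shift.py rows.txt
```

```text
time: 5.72
tool_pos: [410.7, -207.6, 239.3]
tcp_rot: [-3.141, 0.001, 0.273]
contact_force: [-0.1, -0.8, -2.1]
grip_width: 56.6
finger_force: 30.0
time: 6.22
tool_pos: [410.7, -207.6, 233.6]
tcp_rot: [-3.142, 0.0, 0.273]
contact_force: [0.5, -0.1, -2.1]
grip_width: 57.1
finger_force: 30.0
```

```bash
echo '[[40,0,0,0.12,0],[40,0,0,0.24,0],[40,0,0,0.32,0],[40,0,0,0.36,0],[40,0,0,0.36,0]]' > rows.txt && python3 shift.py rows.txt; echo '[[40,0,0,0.04,0],[40,0,0,0.06,0],[40,0,0,0.06,0]]' > rows.txt && python3 shift.py rows.txt
```

```text
time: 6.85
tool_pos: [410.8, -207.6, 224.6]
tcp_rot: [-3.142, 0.0, 0.273]
contact_force: [-0.1, 0.9, -1.8]
grip_width: 56.6
finger_force: 30.0
time: 7.22
tool_pos: [410.8, -207.7, 224.2]
tcp_rot: [3.141, -0.0, 0.273]
contact_force: [-2.7, 1.6, 10.5]
grip_width: 56.5
finger_force: 30.0
```

```bash
echo '[[92,0,0,0,0],[92,0,0,0,0],[92,0,0,-1.6,0],[92,0,0,-4,0],[92,0,0,-6,0]]' > rows.txt && python3 shift.py rows.txt; echo '[[92,0,0,0,0],[92,0.68,-2.32,0,0],[92,1.36,-4.64,0,0],[92,2.04,-6.96,0,0],[92,2.72,-9.28,0,0]]' > rows.txt && python3 shift.py rows.txt;echo '[[92,0.4,-2,0,0],[92,0.8,-4,0,0],[92,0.8,-4,0,0],[92,0.8,-4,0,0]]' > rows.txt && python3 shift.py rows.txt
python3 - <<'E'
from h import *
o=bot.get_obs();print(o["tool_pos"],o["tcp_rot"],o["contact_force"])
w=bot.capture("wrist");t=bot.capture("top")
cv2.imwrite("pics/w3.png",w["color"][:,:,::-1]);cv2.imwrite("pics/t3.png",t["color"][:,:,::-1])
print(proj(w,(444.3,146.7,73)),proj(w,(534.3,228.5,73)))
hsv=cv2.cvtColor(w["color"],cv2.COLOR_RGB2HSV)
m=((hsv[...,1]<60)&(hsv[...,2]>110)).astype(np.uint8);m[215:]=0
for c in cv2.findContours(m,0,1)[0]:
    if cv2.contourArea(c)>500:
        q=cv2.fitEllipse(c);print(q,onz(w,q[0],73))
E
```

```text
time: 7.85
tool_pos: [410.7, -207.6, 375.2]
tcp_rot: [3.141, -0.001, 0.273]
contact_force: [0.9, -0.9, 0.4]
grip_width: 91.6
finger_force: 0.0
time: 8.48
tool_pos: [413.3, 35.9, 372.1]
tcp_rot: [-3.141, 0.002, 0.272]
contact_force: [1.5, 0.1, -0.8]
grip_width: 91.8
finger_force: 0.0
time: 8.98
tool_pos: [405.9, 135.7, 372.3]
tcp_rot: [3.141, 0.002, 0.274]
contact_force: [-1.3, -0.9, -0.4]
grip_width: 92.2
finger_force: 0.0
[405.89343701 135.65599451 372.26226394] [3.14132221e+00 1.91914585e-03 2.73694054e-01] [-1.32735074 -0.85404237 -0.42411689]
[255.35512874 144.86151998] [189.94617208  14.10336613]
((254.56591796875, 145.13027954101562), (60.86278533935547, 62.130714416503906), 58.350067138671875) [443.87440663 147.32005902  73.        ]
((142.09230041503906, 98.69429016113281), (26.19550895690918, 29.63298988342285), 164.32083129882812) [456.60982616 253.6713958   73.        ]
((41.092044830322266, 148.91464233398438), (94.14785766601562, 171.15785217285156), 175.4490509033203) [387.79348116 338.69299426  73.        ]
((369.9580993652344, 87.39331817626953), (113.92755126953125, 159.62806701660156), 4.335402965545654) [520.00497281  64.04003626  73.        ]
((190.1065216064453, 21.755420684814453), (53.25545883178711, 70.8556137084961), 89.59310913085938) [528.52810882 226.96850223  73.        ]
```

View pics/w3.png

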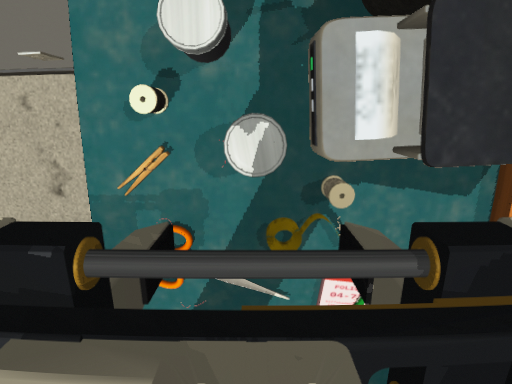

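B's lid is at (254.6,145). The printer's edge at column 313 is only about 65–70 mm off, where the open finger's back would be. I'll turn the gripper a quarter turn so the fingers come in from the free sides.

To row units: 39.6 mm is 1.584, -0.6 mm is -0.024, -0.9 rad is -9.

```bash
echo '[[92,0.8,0,0,-1.8],[92,1.584,-0.024,0,-3.6],[92,1.584,-0.024,0,-5.4],[92,1.584,-0.024,0,-7.2],[92,1.584,-0.024,0,-9]]' > rows.txt && python3 shift.py rows.txt; echo '[[92,0,0,0,-1.8],[92,0,0,0,-3.6],[92,0,0,0,-5.4],[92,0,0,0,-6.6],[92,0,0,0,-6.6]]' > rows.txt && python3 shift.py rows.txt
python3 - <<'E'
from h import *
o=bot.get_obs();print(o["tool_pos"],o["tcp_rot"],o["contact_force"],o["joint_positions"])
w=bot.capture("wrist");cv2.imwrite("pics/w4.png",w["color"][:,:,::-1])
hsv=cv2.cvtColor(w["color"],cv2.COLOR_RGB2HSV)
m=((hsv[...,1]<60)&(hsv[...,2]>110)).astype(np.uint8);m[215:]=0
print(proj(w,(443.9,147,73)))
for c in cv2.findContours(m,0,1)[0]:
    if cv2.contourArea(c)>500:
        q=cv2.fitEllipse(c);print(q,onz(w,q[0],73))
E
```

```text
time: 9.7
tool_pos: [444.4, 145.6, 372.9]
tcp_rot: [-3.141, 0.0, 1.176]
contact_force: [0.6, 0.3, 0.3]
grip_width: 91.6
finger_force: 0.0
time: 10.32
tool_pos: [444.3, 145.8, 373.0]
tcp_rot: [-3.141, 0.0, 1.829]
contact_force: [0.4, 0.2, 0.0]
grip_width: 91.6
finger_force: 0.0
[444.34356511 145.81066406 373.00833648] [-3.14127096e+00  2.00799954e-04  1.82932256e+00] [0.36858502 0.18824039 0.01911446] [ 1.53044285e-01  2.68261912e-01  1.72455286e+00 -2.55980852e-04
  1.14907666e+00 -1.05377103e-01]
[256.14155044 186.5168892 ]
((255.472412109375, 184.75796508789062), (58.01131057739258, 60.11140823364258), 127.75055694580078) [442.86266414 148.47070618  73.        ]
((108.74832916259766, 129.935791015625), (11.976405143737793, 140.19674682617188), 13.663450241088867) [300.99968181 163.73461335  73.        ]
((376.0670166015625, 125.09520721435547), (61.979732513427734, 63.94184494018555), 16.64905548095703) [533.5768775 229.6793779  73.       ]
((297.8005065917969, 66.45441436767578), (27.77800178527832, 34.42699432373047), 45.148311614990234) [451.25387964 258.56675204  73.        ]
```

View pics/w4.png

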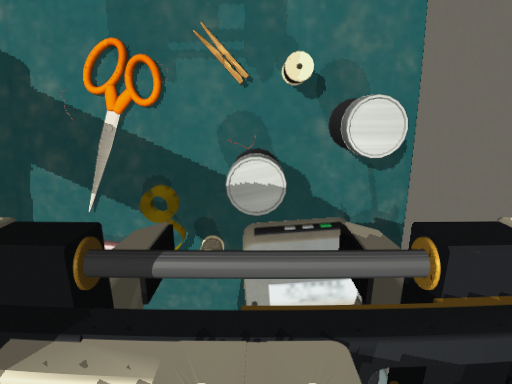

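View: B's lid is at (255.5,185), A's at (376,125), and both finger sides of B are free.

To row units: 162 mm is 6.48, 1.8 mm is 0.072.

```bash
echo '[[92,0.072,-0.02,1.2,0],[92,0.072,-0.02,3.2,0],[92,0.072,-0.02,4.8,0],[92,0.072,-0.02,6,0],[92,0.072,-0.02,6.48,0]]' > rows.txt && python3 shift.py rows.txt; echo '[[92,0,0,0,0],[40,0,0,0,0],[40,0,0,0,0],[40,0,0,0,0],[40,0,0,0,0]]' > rows.txt && python3 shift.py rows.txt; echo '[[40,0,0,0,0],[40,0,0,-0.4,0],[40,0,0,-1.2,0],[40,0,0,-2.4,0],[40,0,0,-2.4,0]]' > rows.txt && python3 shift.py rows.txt; echo '[[40,0,0,0,0],[40,0,0,0,0]]' > rows.txt && python3 shift.py rows.txt;echo '[[40,0,0,0,0],[40,0,0,0,0]]' > rows.txt && python3 shift.py rows.txt
```

```text
time: 11.0
tool_pos: [442.8, 148.1, 209.7]
tcp_rot: [-3.139, -0.0, 1.83]
contact_force: [0.4, -0.1, 0.9]
grip_width: 91.8
finger_force: 0.0
time: 11.62
tool_pos: [443.1, 148.7, 211.5]
tcp_rot: [3.141, 0.0, 1.833]
contact_force: [0.2, 0.2, 4.1]
grip_width: 56.8
finger_force: 30.1
time: 12.25
tool_pos: [443.6, 148.8, 273.1]
tcp_rot: [3.137, 0.001, 1.833]
contact_force: [-0.2, 0.7, -1.8]
grip_width: 56.7
finger_force: 30.0
time: 12.5
tool_pos: [442.7, 148.6, 270.2]
tcp_rot: [-3.139, -0.0, 1.833]
contact_force: [-0.5, 0.4, -1.9]
grip_width: 56.7
finger_force: 30.0
time: 12.75
tool_pos: [443.1, 148.6, 270.8]
tcp_rot: [-3.141, -0.0, 1.833]
contact_force: [0.1, -0.3, -1.4]
grip_width: 57.0
finger_force: 30.0
```

B is light too (about 1.7 N), so it goes to the middle well, carried high and turned back.

To row units: -150 mm is -6, -105 mm is -4.2, 0.27 rad is 2.7.

```bash
echo '[[40,0,0,-2,0.9],[40,0,0,-4.2,2.7],[40,0,0,-6,4.5],[40,0,0,-6,6.3],[40,0,0,-6,8.1]]' > rows.txt && python3 shift.py rows.txt; echo '[[40,0,0,0,1.8],[40,0,0,0,3.6],[40,0,0,0,5.4],[40,0,0,0,7.2],[40,0,0,0,7.5]]' > rows.txt && python3 shift.py rows.txt;  echo '[[40,-0.36,2,0,0],[40,-0.72,4.2,0,0],[40,-1.08,6.4,0,0],[40,-1.44,8.6,0,0],[40,-1.84,10.8,0,0]]' > rows.txt && python3 shift.py rows.txt;  echo '[[40,-0.44,2.2,0,0],[40,-0.44,2.6,0,0],[40,-0.44,2.6,0,0],[40,-0.44,2.6,0,0]]' > rows.txt && python3 shift.py rows.txt
```

```text
time: 13.38
tool_pos: [443.0, 148.6, 421.7]
tcp_rot: [3.141, -0.001, 1.017]
contact_force: [-0.6, 0.2, -1.7]
grip_width: 57.1
finger_force: 30.0
time: 14.0
tool_pos: [443.0, 148.6, 421.0]
tcp_rot: [3.142, 0.001, 0.273]
contact_force: [-0.6, 0.9, -1.7]
grip_width: 56.9
finger_force: 30.0
time: 14.62
tool_pos: [471.5, -125.6, 421.2]
tcp_rot: [3.141, -0.0, 0.276]
contact_force: [0.4, -0.9, -1.6]
grip_width: 57.3
finger_force: 30.0
time: 15.12
tool_pos: [478.4, -188.0, 421.1]
tcp_rot: [-3.141, 0.0, 0.275]
contact_force: [0.0, 0.9, -1.8]
grip_width: 56.8
finger_force: 30.0
```

```bash
echo '[[40,-0.02,0.032,2.2,0],[40,-0.02,0.032,4.4,0],[40,-0.02,0.032,5.6,0],[40,-0.02,0.032,5.96,0],[40,-0.02,0.032,5.96,0]]' > rows.txt && python3 shift.py rows.txt
python3 - <<'E'
from h import *
w=bot.capture("wrist")["color"];cv2.imwrite("pics/w5.png",w[:,:,::-1])
a=cv2.imread("pics/w2.png")
im=np.hstack([a[150:330,170:340],w[150:330,170:340,::-1]])
cv2.imwrite("pics/cmp.png",cv2.resize(im,None,fx=2.3,fy=2.3))
print(bot.get_obs()["tool_pos"])
E
```

```text
time: 15.75
tool_pos: [478.6, -189.6, 272.8]
tcp_rot: [3.141, -0.0, 0.274]
contact_force: [-0.4, -0.4, -1.3]
grip_width: 56.5
finger_force: 30.0
[ 478.74730346 -189.90926827  273.46226216]
```

View pics/cmp.png

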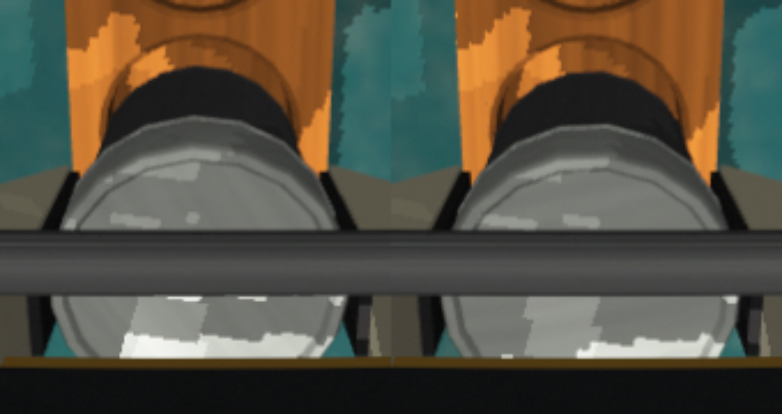

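The held tin (right half) sits about 3 px lower than the first one did against an equally placed well, so it is about 1.1 mm back in the grip. I'll correct for that and lower.

To row units: -0.9 mm is -0.036, 0.9 mm is 0.036.

```bash
echo '[[40,0.036,-0.036,0,0],[40,0.036,-0.036,0.6,0],[40,0.036,-0.036,1,0],[40,0.036,-0.036,1.32,0],[40,0.036,-0.036,1.32,0]]' > rows.txt && python3 shift.py rows.txt; echo '[[40,0,0,0.08,0],[40,0,0,0.16,0],[40,0,0,0.24,0],[40,0,0,0.24,0]]' > rows.txt && python3 shift.py rows.txt
```

```text
time: 16.42
tool_pos: [478.6, -189.0, 238.3]
tcp_rot: [-3.14, 0.001, 0.273]
contact_force: [-0.0, 0.2, -1.9]
grip_width: 57.3
finger_force: 30.0
time: 16.92
tool_pos: [478.8, -189.1, 233.1]
tcp_rot: [-3.142, 0.0, 0.273]
contact_force: [0.4, -0.1, -1.7]
grip_width: 57.1
finger_force: 30.0
```

```bash
echo '[[40,0,0,0.12,0],[40,0,0,0.24,0],[40,0,0,0.32,0],[40,0,0,0.36,0],[40,0,0,0.36,0]]' > rows.txt && python3 shift.py rows.txt; echo '[[40,0,0,0.04,0],[40,0,0,0.06,0],[40,0,0,0.06,0]]' > rows.txt && python3 shift.py rows.txt
```

```text
time: 17.55
tool_pos: [478.8, -189.1, 224.1]
tcp_rot: [-3.142, 0.0, 0.273]
contact_force: [-0.3, -0.3, -1.2]
grip_width: 57.3
finger_force: 30.0
time: 17.92
tool_pos: [478.8, -189.1, 223.6]
tcp_rot: [3.141, -0.0, 0.273]
contact_force: [-3.2, 1.7, 5.3]
grip_width: 56.6
finger_force: 30.0
```

To row units: -40 mm is -1.6, -150 mm is -6.

```bash
echo '[[92,0,0,0,0],[92,0,0,0,0],[92,0,0,-1.6,0],[92,0,0,-4,0],[92,0,0,-6,0]]' > rows.txt && python3 shift.py rows.txt; echo '[[92,0,0,0,0],[92,0.72,-2.24,-0.8,0],[92,1.44,-4.48,-0.8,0],[92,2.16,-6.72,-0.8,0],[92,2.88,-8.96,-0.8,0]]' > rows.txt && python3 shift.py rows.txt;echo '[[92,0.72,-2.24,0,0],[92,1.44,-4.48,0,0],[92,2.16,-6.56,0.8,0],[92,2.16,-6.56,0.8,0],[92,2.16,-6.56,0.8,0]]' > rows.txt && python3 shift.py rows.txt
python3 - <<'E'
from h import *
o=bot.get_obs();print(o["tool_pos"],o["tcp_rot"],o["contact_force"])
w=bot.capture("wrist");t=bot.capture("top");s=bot.capture("scene")
cv2.imwrite("pics/w6.png",w["color"][:,:,::-1])
im=np.hstack([cv2.resize(t["color"][140:260,280:370,::-1],(360,480),interpolation=2),cv2.resize(s["color"][120:190,260:370,::-1],(440,280),interpolation=2).copy() if 0 else cv2.copyMakeBorder(cv2.resize(s["color"][120:190,260:370,::-1],(440,280),interpolation=2),0,200,0,0,0)])
cv2.imwrite("pics/rk.png",im)
print(proj(w,(534,228.7,73)))
hsv=cv2.cvtColor(w["color"],cv2.COLOR_RGB2HSV)
m=((hsv[...,1]<60)&(hsv[...,2]>110)).astype(np.uint8);m[215:]=0
for c in cv2.findContours(m,0,1)[0]:
    if cv2.contourArea(c)>500:
        q=cv2.fitEllipse(c);print(q,onz(w,q[0],73))
E
```

```text
time: 18.55
tool_pos: [478.8, -189.1, 374.7]
tcp_rot: [3.141, -0.001, 0.273]
contact_force: [0.3, -1.0, -0.5]
grip_width: 91.5
finger_force: 0.0
time: 19.18
tool_pos: [487.4, 47.8, 391.5]
tcp_rot: [-3.141, 0.002, 0.272]
contact_force: [0.9, -0.2, 0.4]
grip_width: 91.5
finger_force: 0.0
time: 19.8
tool_pos: [495.5, 218.4, 371.5]
tcp_rot: [3.141, 0.002, 0.274]
contact_force: [0.0, -0.6, 0.5]
grip_width: 91.6
finger_force: 0.0
[495.46626505 218.38930078 371.52729014] [3.14105712e+00 2.27511030e-03 2.73560474e-01] [ 0.01853921 -0.64798458  0.50284281]
[256.0941201  144.92954208]
((428.251708984375, 175.7515106201172), (76.27051544189453, 151.83773803710938), 79.05536651611328) [551.05754621  65.16722698  73.        ]
((256.6345520019531, 143.467529296875), (62.174781799316406, 62.66952896118164), 71.60813903808594) [535.39119656 228.58722679  73.        ]
((65.12394714355469, 158.88194274902344), (130.9389190673828, 155.3512725830078), 94.64682006835938) [474.37095168 396.83085352  73.        ]
((176.8868865966797, 40.8884391784668), (89.44879913330078, 689.9622802734375), 87.29352569580078) [600.36293144 316.71147667  73.        ]
```

View pics/rk.png

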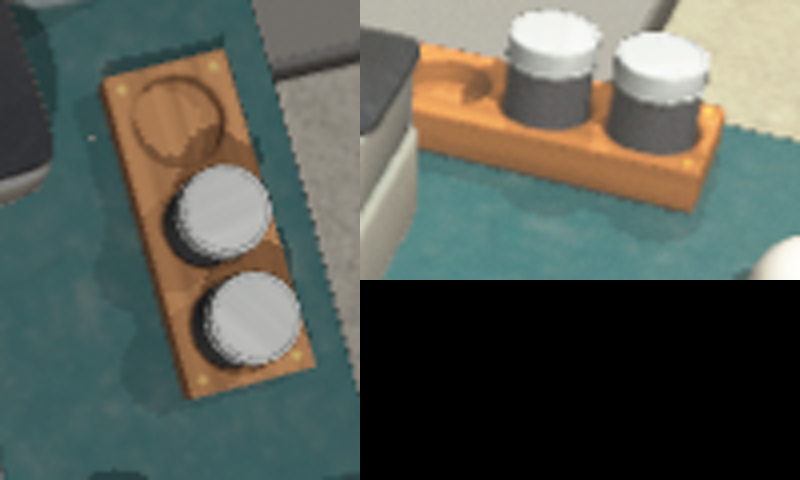

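View pics/w6.png

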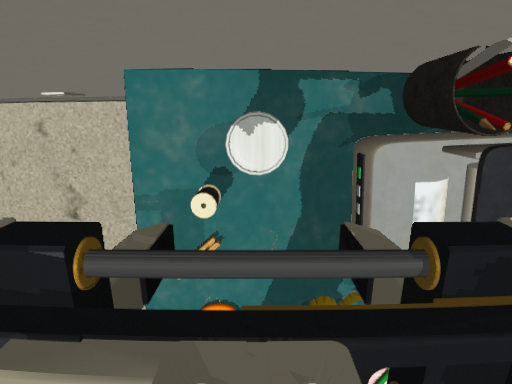

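Both light tins stand down in the near and middle wells. A's lid is at (256.6,143.5), with the dark spool at (204,203) and the printer edge at column 357, all clear of the fingers.

To row units: 160 mm is 6.4, 100 mm is 4.

```bash
echo '[[92,1.62,0.024,0,0],[92,1.62,0.024,2,0],[92,1.62,0.024,4,0],[92,1.62,0.024,5.6,0],[92,1.62,0.024,6.4,0]]' > rows.txt && python3 shift.py rows.txt; echo '[[92,0,0,0,0],[40,0,0,0,0],[40,0,0,0,0],[40,0,0,0,0],[40,0,0,0,0]]' > rows.txt && python3 shift.py rows.txt; echo '[[40,0,0,0,0],[40,0,0,-0.4,0],[40,0,0,-1.2,0],[40,0,0,-2.4,0],[40,0,0,-2.4,0]]' > rows.txt && python3 shift.py rows.txt; echo '[[40,0,0,0,0],[40,0,0,0,0]]' > rows.txt && python3 shift.py rows.txt;echo '[[40,0,0,0,0],[40,0,0,0,0]]' > rows.txt && python3 shift.py rows.txt
```

```text
time: 20.58
tool_pos: [534.6, 227.3, 210.7]
tcp_rot: [3.141, 0.003, 0.271]
contact_force: [-0.1, 0.2, -0.2]
grip_width: 91.9
finger_force: 0.0
time: 21.2
tool_pos: [534.8, 228.9, 213.2]
tcp_rot: [3.142, -0.001, 0.273]
contact_force: [0.8, -0.0, 5.1]
grip_width: 56.9
finger_force: 30.1
time: 21.82
tool_pos: [535.3, 229.0, 274.5]
tcp_rot: [3.141, -0.004, 0.273]
contact_force: [0.4, -0.3, -6.2]
grip_width: 56.9
finger_force: 30.0
time: 22.08
tool_pos: [534.3, 228.7, 271.1]
tcp_rot: [3.141, 0.003, 0.273]
contact_force: [-0.2, -0.8, -5.5]
grip_width: 56.7
finger_force: 30.0
time: 22.32
tool_pos: [534.7, 228.8, 272.1]
tcp_rot: [3.142, 0.001, 0.273]
contact_force: [0.3, -0.3, -5.8]
grip_width: 57.2
finger_force: 30.0
```

A weighs about 5.8 N, so it is the full one. I'll raise it to 200 mm and settle.

To row units: -140 mm is -5.6, -135 mm is -5.4.

```bash
echo '[[40,0,0,-1.4,0],[40,0,0,-3,0],[40,0,0,-4.6,0],[40,0,0,-5.4,0],[40,0,0,-5.6,0]]' > rows.txt && python3 shift.py rows.txt; echo '[[40,0,0,0,0],[40,0,0,0,0],[40,0,0,0,0],[40,0,0,0,0],[40,0,0,0,0]]' > rows.txt && python3 shift.py rows.txt
python3 - <<'E'
from h import *
s=bot.capture("scene");cv2.imwrite("pics/s9.png",s["color"][:,:,::-1])
E
```

```text
time: 22.95
tool_pos: [534.8, 228.9, 414.0]
tcp_rot: [3.142, -0.003, 0.273]
contact_force: [-0.3, -0.3, -6.0]
grip_width: 57.0
finger_force: 30.0
time: 23.58
tool_pos: [534.8, 228.8, 412.5]
tcp_rot: [3.141, 0.0, 0.273]
contact_force: [0.5, 0.1, -5.2]
grip_width: 56.8
finger_force: 30.0
```

View pics/s9.png

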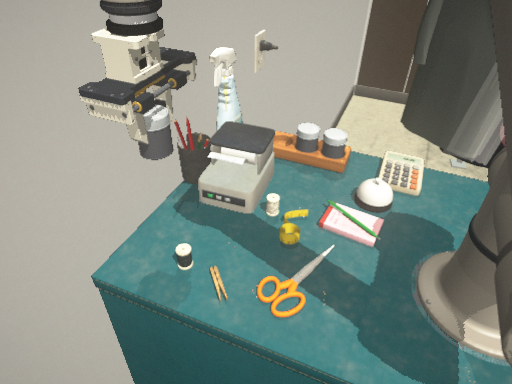

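The full tin hangs upright in the gripper at (155,135). Two tins stand in the rack at (307,138) and (334,143), and the bystanders have not moved.

```bash
python3 -c "
from plant import bot
print(bot.close_job())"
```

```text
the job is handed in; nothing more can be done
None
```

The full tin (tin A in my labelling, about 5.8 N) is held upright and still about 20 cm above the counter; the two light tins stand fully down in the near and middle wells of the rack, and the job was handed in after about 24 s of the 72 s allowed.

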